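# Seat the oblong trivet in its board on the microwave cart

### The arm

A 6-joint arm with a two-finger parallel gripper is mounted at the origin on the work surface. World frame = base frame: x ahead of the robot, y to its left, z up, the work surface at z = 0. Lengths are in m, angles in rad, forces in N, time in s.
With the tool pointing down it reaches from about 0.25 to 0.725 m from the base axis. Payload 9.7 kg.
Tool frame: the origin (TCP) lies at the very end of the fingers, on their centre line; the grasp point (between the pads) lies 19 mm behind it (env.grasp_offset is the distance from the TCP to the grasp point, in m); z points along the fingers, y is the line along which they close (so a half turn about z gives the same grasp; the last joint's range is limited). The gripper opens to 85 mm and grips with 20 to 120 N. Pads are 22 mm wide; open, the fingers measure 114 mm over their backs; the gripper's body (76 mm by 85 mm) begins 54 mm behind the grasp point. The pads swing forward as they close: fully open they stand 13 mm farther back than shut.
Start: joints at [1.249, 0.087, 0.176, 1.66, 0, 1.571], TCP at [0.174, 0.522, 0.231] pointing down, gripper open.
Joint ranges: [-3.13, 3.13], [-0.85, 1.81], [-1.15, 1.24], [-2.2, 2.28], [-1.44, 1.52], [-3.14, 3.14]. Speed limits (rad/s): [2.22, 2.22, 2.57, 3.14, 3.14, 3.14].

### API

Orientations are given as a unit quaternion [w, x, y, z].
In Python, from plant import env gives the robot as it stands. The module is installed in compiled form; this text tells all that it offers.
- The arm moves only by the tool send_rows, never from a script. Its argument "motion" is a list of rows, each an object of numbers: "tx", "ty", "tz": the shift along the tool's x, y, z in units of 30 mm (1.0 is 30 mm); "wx", "wy", "wz": the turn, a rotation vector about the tool's x, y, z in units of 6 degrees (1.0 is 6 degrees); "hand": the closure, from -1 (fully open) to 1 (shut), so that 0 is half open. A call has 1 to 8 rows; each row shifts and turns the commanded pose from where the row before left it, along the tool's axes as they then stand; what a row does not reach is not made up. A row lasts 1/8 s, in which the tool goes at most 62.5 mm and 10.7 degrees, less where a joint would pass 70% of its speed; a pose out of reach is approached as far as the arm can. A call is refused whole if a number of a shift passes 1 or a number of a turn 1, either way. A call with a gripper value outside its range is refused whole. The fingers move at their own pace and stop on an object; "grip_force" is the grip in N (left out, the last holds). Time passes only in rows, so rows that do not move let the fingers close. It gives the time, the measured TCP pose, the force, the opening and the grip force at its end, in the units of the state.
- env.get_state(): the state, without advancing time (a new reading comes with each control period).
- env.capture(name): name is "scene" or "top"; returns the picture (480x640x3 uint8, red, green, blue); there is no depth.
- env.camera_params(name): a dict with "K" (3x3 intrinsics, pixels), "pose" (4x4, takes a point from camera to world coordinates). Camera axes: x right, y down, z forward; pixel columns grow to the right and rows downward; lengths in m; the calibration is good to about 2 mm. A picture is of the moment at which its call begins. camera_params takes no time and is no camera call.
- env.close_job(): hands the job in; it is judged then, once.
Trained networks look in the newest picture that a camera, given by its name, has taken for a name from the list of things; names that differ only in an ending like _2 or _b are one class to them, and where a whole thing is asked for, a point or a joint stands for the part that bears it (a point fixed in the world has none). Each returns a list of dicts, best first, with "conf" (0 to 1); they miss things now and then, are a little off and sometimes report something else, mostly with a low value. They report only what shows in the picture. A call takes as long as a camera call. They do not tell look-alikes from the thing itself.
- env.regions_of(camera, name): "mask" (480x640 bool, what is visible of it) and "xy" ([column, row] as shares, 0 to 1, of the picture: columns of its width, rows of its height, amid what is visible of it).
- env.spot_point(camera, name): "xy" ([column, row] as shares, 0 to 1, of the picture: columns of its width, rows of its height: a listed point, or the origin of a listed thing).
The state is a dict: "time": time; "joint_pos": joint angles; "qd": joint speeds; "effort": joint torques, N m; "ee_pos": TCP position; "eef_rot": TCP orientation; "wrist_force": force on the tool from outside, world axes, zero at the start; "wrist_torque": the same for the moment, N m; "width": opening from 0.0 (shut) to 1.0 (fully open); "finger_force": force on a finger pad.
Only numpy, scipy, OpenCV 4.12 (cv2) and the standard library are available. Lean on these libraries where they do the work, as an engineer would, in place of code of your own. Each camera call takes 0.05 s, during which the arm holds its last target. There are 200 camera calls.

### The job

Put the oblong silicone trivet into the pocket of the bamboo board on the microwave cart, so that it lies flat on the pocket's floor and runs the long way of the pocket (the finger notches are in its long sides), then let go. Leave the round trivet and the bowl where they are.

Things in the scene. Friction and masses are not known exactly. Their poses are not given: they have to be found in the camera images.
- oblong_trivet (a point): Centre (half-way up) of the loose oblong trivet: a dark grey hard silicone slab with shallow cross ridges, 120 mm long (its x axis), 52 mm wide (its y axis), 22 mm thick (z), 160 g give or take a third, lying flat on the cart's top. It is the only oblong slab; it can be gripped across its 52 mm width, and either end may go to either end of the pocket.
- pocket (a point): Centre of the floor of the pocket in the bamboo board, 8 mm above the cart's top. The board is fixed, 200 mm (x) by 180 mm (y), 18 mm high in all. The rectangular pocket is 140 mm long (x axis) by 72 mm wide (y axis) and 10 mm deep, with upright walls, so the trivet has 10 mm of room all round and stands 12 mm proud when seated. In the middle of each long side a finger notch 46 mm wide (x), as deep as the pocket, runs 28 mm outwards from the pocket's wall (y).
- round_trivet (a point): Centre (half-way up) of the loose round trivet, the same dark grey ridged silicone, 90 mm in diameter, 22 mm thick. It does not fit the pocket; leave it where it is.
- bowl_center (a point): Centre (half-way up) of a loose white ceramic bowl, 120 mm across the rim, 50 mm high, standing upright on the cart; leave it where it is. A steel fork lies by the left edge of the cart, out of the way.
Mind the look-alikes: they are no part of the job. Leave any white look-alike of the part that bears oblong_trivet alone.

How it is judged:
At the end, for the whole second after the job is handed in: The oblong trivet lies in the pocket: centre within 18 mm of the pocket's centre from above and 6 to 15 mm over its floor (11 when seated), tilted under 3.4 degrees, long axis within 12 degrees of the pocket's. Round trivet and bowl moved at most 30 mm (horizontal distance between oblong_trivet and pocket below 0.018 m and z of oblong_trivet in the frame of pocket between 0.006 and 0.015 m and angle between oblong_trivet's own z axis and vertical below 0.06 rad and angle between the x axis of oblong_trivet and the x axis of pocket, either way round below 0.21 rad); the robot touches nothing.
It fails at once if the round trivet is moved by more than 30 mm (distance of round_trivet from where it was at the start of the episode above 0.03 m).
It fails at once if the bowl is moved by more than 30 mm (distance of bowl_center from where it was at the start of the episode above 0.03 m).
It also fails if it takes over 40 s, if anything falls off the work surface, if the arm or the gripper's body presses on something with over 40 N, if the wrist force passes 120 N, or if a joint passes its speed limit or range.

## Working session

There is one attempt and no reset: what is moved stays moved. The work goes in short steps, Python scripts to look and compute and a tool call to move; the robot and the scene stay as the last step left them, time stands still between calls to the robot, and variables do not carry over. Pictures are saved under pics/ and viewed, at most 10 in all, crops included, and the job is handed in when it is done.

Besides the shell and the picture viewer there is one more tool, called after "Emit:" as name(argument=value, ...) on one line, values as JSON. send_rows: Moves the arm, as the interface text tells. Its arguments: {"type":"object","properties":{"motion":{"type":"array","items":{"type":"object","properties":{"tx":{"type":"number"},"ty":{"type":"number"},"tz":{"type":"number"},"wx":{"type":"number"},"wy":{"type":"number"},"wz":{"type":"number"},"hand":{"type":"number"}}}},"grip_force":{"type":"number"}},"required":["motion"]}

```bash
mkdir -p pics; cat > h.py <<'E'
import numpy as np, cv2
from plant import env
def ray(cam,px,z):
    p=env.camera_params(cam);K=np.array(p["K"]);T=np.array(p["pose"])
    d=T[:3,:3]@np.linalg.solve(K,[px[0],px[1],1]);o=T[:3,3]
    return o+d*(z-o[2])/d[2]
def proj(cam,P):
    p=env.camera_params(cam);T=np.linalg.inv(np.array(p["pose"]));q=np.array(p["K"])@(T[:3,:3]@P+T[:3,3]);return q[:2]/q[2]
def save(cam,n):
    im=env.capture(cam);cv2.imwrite(f"pics/{n}.png",im[:,:,::-1]);return im
E
python3 - <<'E'
from h import *
np.set_printoptions(precision=4,suppress=True)
for c in("top","scene"):
    save(c,c+"1")
    print(c,np.array(env.camera_params(c)["pose"])[:3,3])
    for n in("oblong_trivet","pocket","round_trivet","bowl_center"):
        for r in env.spot_point(c,n)[:3]:
            px=np.array(r["xy"])*[640,480];print(n,"spot",round(r["conf"],2),px,ray(c,px,{"pocket":.008,"bowl_center":.025}.get(n,.011)))
    for r in env.regions_of(c,"oblong_trivet")[:4]:
        m=r["mask"].astype(np.uint8);print("reg",round(r["conf"],2),np.array(r["xy"])*[640,480],m.sum(),cv2.minAreaRect(cv2.findNonZero(m)))
s=env.get_state();print(s["time"],s["ee_pos"],s["eef_rot"],env.grasp_offset,s["width"])
E
```

```text
top [ 0.2711 -0.044   1.145 ]
oblong_trivet spot 0.97 [454.272 160.704] [ 0.6459 -0.3406  0.011 ]
oblong_trivet spot 0.84 [418.624 240.576] [ 0.4857 -0.2515  0.011 ]
pocket spot 0.7 [205.824 214.992] [0.5658 0.1673 0.008 ]
pocket spot 0.43 [368.    169.008] [ 0.6408 -0.1644  0.008 ]
round_trivet spot 0.59 [367.488 167.616] [ 0.6428 -0.1633  0.011 ]
bowl_center spot 0.92 [326.016 288.48 ] [ 0.4014 -0.0626  0.025 ]
bowl_center spot 0.61 [206.528 214.8  ] [0.5617 0.1627 0.025 ]
reg 0.77 [454.08  162.192] 1543 ((453.5000305175781, 164.0), (26.468236923217773, 60.8276252746582), 80.53767395019531)
reg 0.73 [417.792 241.392] 1596 ((420.15216064453125, 242.45762634277344), (27.31587791442871, 60.724143981933594), 2.862405300140381)
scene [1.0773 0.0405 0.7108]
oblong_trivet spot 0.75 [143.616 301.92 ] [ 0.6418 -0.3408  0.011 ]
oblong_trivet spot 0.72 [219.712 241.68 ] [ 0.4824 -0.2521  0.011 ]
pocket spot 0.81 [439.68  307.488] [0.5674 0.1741 0.008 ]
round_trivet spot 0.55 [240.704 312.576] [ 0.636  -0.1672  0.011 ]
bowl_center spot 0.83 [323.072 218.976] [ 0.4009 -0.0604  0.025 ]
reg 0.72 [142.272 301.68 ] 2062 ((145.03866577148438, 300.7651672363281), (75.52704620361328, 29.380388259887695), 3.012787342071533)
reg 0.6 [214.528 246.192] 1528 ((217.36517333984375, 242.91574096679688), (28.937942504882812, 59.46588134765625), 32.00538635253906)
0.6 [0.174  0.5218 0.2313] [-0.      0.1602  0.9871  0.    ] 0.0187 0.9994832785333227
```

View pics/top1.png

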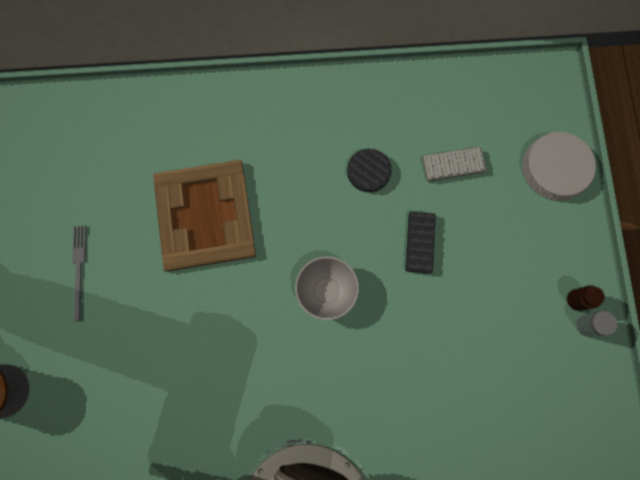

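View pics/scene1.png

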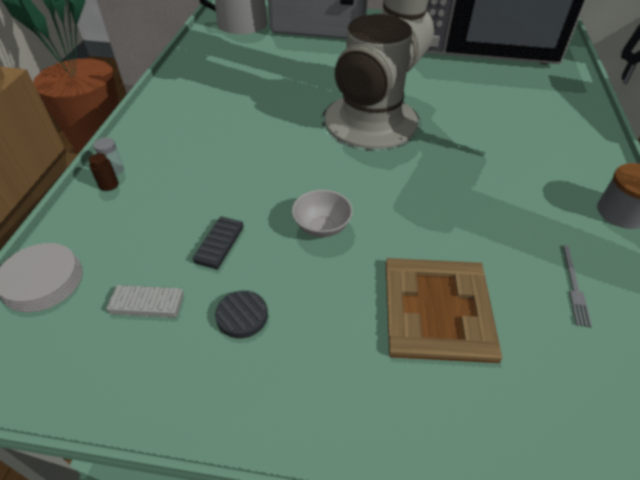

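Top view candidates: dark oblong slab at (420,242), white look-alike slab at (454,163), round dark trivet at (369,170). The description picks the dark oblong one at (420,242). The board is at (205,215) and the bowl at (327,288). Next is a close crop of the slab and the board.

```bash
python3 - <<'E'
from h import *
im=cv2.imread("pics/top1.png")
a=cv2.resize(im[200:285,375:465],None,fx=4.4,fy=4.4,interpolation=cv2.INTER_CUBIC)
b=cv2.resize(im[150:280,140:270],None,fx=374/130,fy=374/130,interpolation=cv2.INTER_CUBIC)
a=a[:374]
cv2.imwrite("pics/crop1.png",np.clip(np.hstack([a,b]).astype(float)*1.6,0,255).astype(np.uint8))
E
```

```text
(no output)
```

View pics/crop1.png

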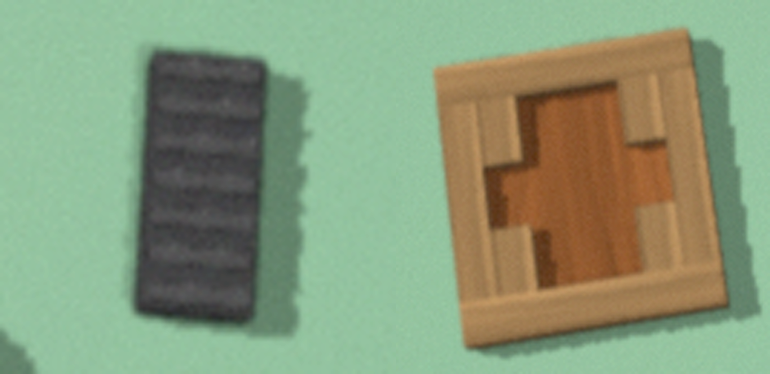

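The left crop confirms the dark ridged oblong slab, with corners at about (152,50), (266,62), (253,320) and (137,312). In the right crop the pocket's long way runs nearly up the image, slightly tilted, and its notches point left and right.

```bash
python3 - <<'E'
from h import *
np.set_printoptions(precision=4,suppress=True)
def rep(n,c,z,f):
    W=np.array([ray("top",f(np.array(p,float)),z)[:2] for p in c])
    ax=(W[0]+W[1]-W[2]-W[3])/2;ay=(W[0]+W[3]-W[1]-W[2])/2
    print(n,W.mean(0),"yaw x",np.degrees(np.arctan2(ax[1],ax[0])),"yaw y-90",np.degrees(np.arctan2(ay[1],ay[0]))-90,np.linalg.norm(ax),np.linalg.norm(ay))
fa=lambda p:p/4.4+[375,200]
fb=lambda p:(p-[396,0])/2.877+[140,150]
rep("triv",[(152,50),(266,62),(253,320),(137,312)],.022,fa)
rep("board",[(435,70),(688,30),(727,303),(468,347)],.018,fb)
rep("pocket",[(522,95),(617,82),(640,272),(543,288)],.018,fb)
# scene camera check: mask of dark slab/its center
for c in("top","scene"):
  for r in env.regions_of(c,"oblong_trivet") if env.capture(c) is not None else []:
    m=r["mask"].astype(np.uint8);cx=np.argwhere(m).mean(0)[::-1];print(c,r["conf"],ray(c,cx,.02)) 
print(env.get_state()["eef_rot"], env.get_state()["joint_pos"])
E
```

```text
triv [ 0.4807 -0.2537] yaw x -8.875797139967418 yaw y-90 -8.82344614816165 0.11804480232779783 0.05100689338282602
board [0.565  0.1694] yaw x 5.991131700380092 yaw y-90 5.910948349274193 0.19814434071581702 0.17793625665483062
pocket [0.5663 0.1688] yaw x 5.1103329651234946 yaw y-90 5.144990226351723 0.13773072735842593 0.06664492996783812
top 0.95 [ 0.6356 -0.3357  0.02  ]
top 0.75 [ 0.4797 -0.2523  0.02  ]
scene 0.91 [ 0.4924 -0.2513  0.02  ]
scene 0.65 [ 0.6453 -0.3341  0.02  ]
[0.     0.1602 0.9871 0.    ] [ 1.249   0.0869  0.1759  1.6598 -0.      1.5708]
```

Emit:
send_rows(motion=[{"wz": -0.8,"hand": -1},{"wz": -0.8,"hand": -1},{"tx": -0.6,"ty": -1,"hand": -1},{"tx": -0.6,"ty": -1,"hand": -1},{"tx": -0.6,"ty": -1,"hand": -1},{"tx": -0.6,"ty": -1,"hand": -1},{"tx": -0.6,"ty": -1,"hand": -1},{"tx": -0.6,"ty": -1,"hand": -1}])

```text
schema error: expected keys tx, ty, tz, wx, wy, wz, hand
```

```bash
cat >> h.py <<'E'
def go(xy,yaw_y,z):
    from scipy.spatial.transform import Rotation as R
    s=env.get_state();q=s["eef_rot"];M=R.from_quat([q[1],q[2],q[3],q[0]]).as_matrix()
    y=np.degrees(np.arctan2(M[1,1],M[0,1]));d=M.T@(np.array([*xy,z])-s["ee_pos"])
    np.set_printoptions(precision=4,suppress=True)
    print(s["time"],"pos",s["ee_pos"],"yawy",y,"zdir",M[:,2],"j",s["joint_pos"],"shift units",d/.03,"turn wz units",-(yaw_y-y)/6,"w",s["width"],"F",s["wrist_force"],s["finger_force"])
E
python3 -c "
from h import *
go((.481,-.253),81.1,.1)"
```

```text
0.8 pos [0.174  0.5218 0.2313] yawy 71.5625554884089 zdir [ 0.      0.0001 -1.    ] j [ 1.249   0.0869  0.1759  1.6598 -0.      1.5708] shift units [-17.8771 -21.2638   4.3759] turn wz units -1.5895740852651816 w 1.0041772051345927 F [ 0.16   -0.1696 -0.2538] 0.0
```

All keys are needed in each row.

Emit:
send_rows(motion=[{"tx": 0,"ty": 0,"tz": 0,"wx": 0,"wy": 0,"wz": -0.8,"hand": -1},{"tx": 0,"ty": 0,"tz": 0,"wx": 0,"wy": 0,"wz": -0.8,"hand": -1},{"tx": -0.6,"ty": -1,"tz": 0,"wx": 0,"wy": 0,"wz": 0,"hand": -1},{"tx": -0.6,"ty": -1,"tz": 0,"wx": 0,"wy": 0,"wz": 0,"hand": -1},{"tx": -0.6,"ty": -1,"tz": 0,"wx": 0,"wy": 0,"wz": 0,"hand": -1},{"tx": -0.6,"ty": -1,"tz": 0,"wx": 0,"wy": 0,"wz": 0,"hand": -1},{"tx": -0.6,"ty": -1,"tz": 0,"wx": 0,"wy": 0,"wz": 0,"hand": -1},{"tx": -0.6,"ty": -1,"tz": 0,"wx": 0,"wy": 0,"wz": 0,"hand": -1}])

```text
time: 1.8
ee_pos: [0.2533, 0.3262, 0.2314]
eef_rot: [0.0, 0.077, 0.997, 0.0]
wrist_force: [0.1, -0.5, 0.2]
width: 1.003
finger_force: 0.0
```

```bash
python3 -c "
from h import *
go((.481,-.253),81.1,.1)"
```

```text
1.8 pos [0.2533 0.3262 0.2314] yawy 81.17245684484804 zdir [ 0.0003  0.0003 -1.    ] j [ 0.9107 -0.2378 -0.1286  1.6795 -0.      1.0648] shift units [-10.4631 -17.9162   4.3759] turn wz units 0.012076140808008043 w 1.0031117915092342 F [ 0.1246 -0.5408  0.248 ] 0.0
```

Emit:
send_rows(motion=[{"tx": -0.6,"ty": -1,"tz": 0,"wx": 0,"wy": 0,"wz": 0,"hand": -1},{"tx": -0.6,"ty": -1,"tz": 0,"wx": 0,"wy": 0,"wz": 0,"hand": -1},{"tx": -0.6,"ty": -1,"tz": 0,"wx": 0,"wy": 0,"wz": 0,"hand": -1},{"tx": -0.6,"ty": -1,"tz": 0,"wx": 0,"wy": 0,"wz": 0,"hand": -1},{"tx": -0.6,"ty": -1,"tz": 0,"wx": 0,"wy": 0,"wz": 0,"hand": -1},{"tx": -0.6,"ty": -1,"tz": 0,"wx": 0,"wy": 0,"wz": 0,"hand": -1},{"tx": -0.6,"ty": -1,"tz": 0,"wx": 0,"wy": 0,"wz": 0,"hand": -1},{"tx": -0.6,"ty": -1,"tz": 0,"wx": 0,"wy": 0,"wz": 0,"hand": -1}])

```text
time: 2.8
ee_pos: [0.3587, 0.0669, 0.2315]
eef_rot: [0.0, 0.077, 0.997, 0.0]
wrist_force: [0.6, 1.1, 0.6]
width: 0.999
finger_force: 0.0
```

Emit:
send_rows(motion=[{"tx": -0.6,"ty": -1,"tz": 0,"wx": 0,"wy": 0,"wz": 0,"hand": -1},{"tx": -0.6,"ty": -1,"tz": 0,"wx": 0,"wy": 0,"wz": 0,"hand": -1},{"tx": -0.6,"ty": -1,"tz": 0,"wx": 0,"wy": 0,"wz": 0,"hand": -1},{"tx": -0.6,"ty": -1,"tz": 0,"wx": 0,"wy": 0,"wz": 0,"hand": -1},{"tx": -0.6,"ty": -1,"tz": 0.5,"wx": 0,"wy": 0,"wz": 0,"hand": -1},{"tx": -0.6,"ty": -1,"tz": 0.5,"wx": 0,"wy": 0,"wz": 0,"hand": -1},{"tx": -0.6,"ty": -1,"tz": 0.5,"wx": 0,"wy": 0,"wz": 0,"hand": -1},{"tx": -0.4,"ty": -1,"tz": 0.5,"wx": 0,"wy": 0,"wz": 0,"hand": -1}])

```text
time: 3.8
ee_pos: [0.4583, -0.1915, 0.1707]
eef_rot: [0.0, 0.077, 0.997, -0.0]
wrist_force: [0.0, 0.2, 0.4]
width: 1.003
finger_force: 0.0
```

```bash
python3 -c "
from h import *
go((.481,-.253),81.1,.1)"
```

```text
3.8 pos [ 0.4583 -0.1915  0.1707] yawy 81.1598621005001 zdir [ 0.0001 -0.     -1.    ] j [-0.3958 -0.0548 -0.0847  1.5407  0.     -0.2415] shift units [-1.0626 -1.9093  2.3581] turn wz units 0.009977016750018683 w 1.0026963255936139 F [0.016  0.2491 0.4146] 0.0
```

Emit:
send_rows(motion=[{"tx": -0.5,"ty": -0.9,"tz": 0.8,"wx": 0,"wy": 0,"wz": 0,"hand": -1},{"tx": -0.5,"ty": -0.9,"tz": 0.8,"wx": 0,"wy": 0,"wz": 0,"hand": -1},{"tx": 0,"ty": 0,"tz": 0.8,"wx": 0,"wy": 0,"wz": 0,"hand": -1},{"tx": 0,"ty": 0,"tz": 0,"wx": 0,"wy": 0,"wz": 0,"hand": -1},{"tx": 0,"ty": 0,"tz": 0,"wx": 0,"wy": 0,"wz": 0,"hand": -1}])

```text
time: 4.42
ee_pos: [0.4795, -0.2482, 0.1004]
eef_rot: [0.0, 0.077, 0.997, -0.0]
wrist_force: [1.1, 0.4, 0.5]
width: 1.006
finger_force: 0.0
```

```bash
python3 -c "
from h import *
go((.481,-.253),81.1,.045)
save('scene','s2')
print(proj('scene',np.array([.481,-.253,.022])))"
```

```text
4.425 pos [ 0.4795 -0.2482  0.1004] yawy 81.17905659413977 zdir [ 0.001  -0.0004 -1.    ] j [-0.4776  0.0521 -0.1134  1.4043  0.0001 -0.3237] shift units [-0.0706 -0.1503  1.8467] turn wz units 0.01317609902329527 w 1.0058988420833357 F [1.1499 0.4495 0.4805] 0.0
[218.6115 237.2805]
```

View pics/s2.png

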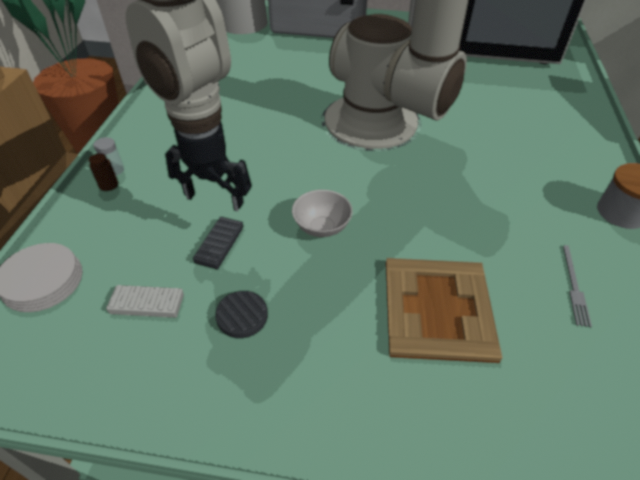

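The fingers, at (182,195) and (240,200), straddle the slab at (219,242), so I descend.

Emit:
send_rows(motion=[{"tx": -0.1,"ty": -0.15,"tz": 0.9,"wx": 0,"wy": 0,"wz": 0,"hand": -1},{"tx": 0,"ty": 0,"tz": 0.9,"wx": 0,"wy": 0,"wz": 0,"hand": -1},{"tx": 0,"ty": 0,"tz": 0.7,"wx": 0,"wy": 0,"wz": 0,"hand": -1},{"tx": 0,"ty": 0,"tz": 0.4,"wx": 0,"wy": 0,"wz": 0,"hand": -1},{"tx": 0,"ty": 0,"tz": 0.2,"wx": 0,"wy": 0,"wz": 0,"hand": -1},{"tx": 0,"ty": 0,"tz": 0,"wx": 0,"wy": 0,"wz": 0,"hand": -1}])

```text
time: 5.22
ee_pos: [0.4818, -0.2532, 0.0068]
eef_rot: [0.0, 0.077, 0.997, -0.0]
wrist_force: [0.2, 0.6, -0.2]
width: 0.999
finger_force: 0.0
```

```bash
python3 -c "
from h import *
go((.481,-.253),81.1,.005)"
```

```text
5.225 pos [ 0.4818 -0.2532  0.0068] yawy 81.17072845530039 zdir [ 0.0006 -0.0003 -1.    ] j [-0.4839  0.1041 -0.2413  1.2247  0.     -0.3298] shift units [0.0284 0.0037 0.0605] turn wz units 0.011788075883399548 w 0.9990709462861617 F [ 0.159   0.5983 -0.1517] 0.0
```

Emit:
send_rows(grip_force=45, motion=[{"tx": 0,"ty": 0,"tz": 0.1,"wx": 0,"wy": 0,"wz": 0,"hand": 0},{"tx": 0,"ty": 0,"tz": 0,"wx": 0,"wy": 0,"wz": 0,"hand": 1},{"tx": 0,"ty": 0,"tz": 0,"wx": 0,"wy": 0,"wz": 0,"hand": 1},{"tx": 0,"ty": 0,"tz": 0,"wx": 0,"wy": 0,"wz": 0,"hand": 1},{"tx": 0,"ty": 0,"tz": 0,"wx": 0,"wy": 0,"wz": 0,"hand": 1},{"tx": 0,"ty": 0,"tz": 0,"wx": 0,"wy": 0,"wz": 0,"hand": 1}])

```text
time: 5.98
ee_pos: [0.4818, -0.2534, 0.0039]
eef_rot: [0.0, 0.077, 0.997, -0.0]
wrist_force: [-1.1, 0.4, 5.3]
width: 0.598
finger_force: 48.6
```

Gripped at about 51 mm opening. Lifting.

Emit:
send_rows(motion=[{"tx": 0,"ty": 0,"tz": -0.4,"wx": 0,"wy": 0,"wz": 0,"hand": 1},{"tx": 0,"ty": 0,"tz": -0.8,"wx": 0,"wy": 0,"wz": 0,"hand": 1},{"tx": 0,"ty": 0,"tz": -0.8,"wx": 0,"wy": 0,"wz": 0,"hand": 1},{"tx": 0,"ty": 0,"tz": -0.8,"wx": 0,"wy": 0,"wz": 0,"hand": 1},{"tx": 0,"ty": 0,"tz": -0.8,"wx": 0,"wy": 0,"wz": 0,"hand": 1},{"tx": 0,"ty": 0,"tz": -0.6,"wx": 0,"wy": 0,"wz": 0,"hand": 1},{"tx": 0,"ty": 0,"tz": 0,"wx": 0,"wy": 0,"wz": -0.8,"hand": 1},{"tx": 0,"ty": 0,"tz": 0,"wx": 0,"wy": 0,"wz": -0.8,"hand": 1}])

```text
time: 6.98
ee_pos: [0.4815, -0.2532, 0.1296]
eef_rot: [-0.0, -0.008, 1.0, 0.0]
wrist_force: [0.7, 1.0, -1.4]
width: 0.594
finger_force: 47.8
```

Emit:
send_rows(motion=[{"tx": 0,"ty": 0,"tz": 0,"wx": 0,"wy": 0,"wz": -0.8,"hand": 1},{"tx": 0,"ty": 0,"tz": 0,"wx": 0,"wy": 0,"wz": 0,"hand": 1}])

```text
time: 7.22
ee_pos: [0.4814, -0.2531, 0.1293]
eef_rot: [-0.0, -0.048, 0.999, 0.0]
wrist_force: [0.5, 0.4, -1.2]
width: 0.6
finger_force: 47.8
```

```bash
python3 -c "
from h import *
go((.5655,.169),95.9,.13)
save('scene','s3')"
```

```text
7.225 pos [ 0.4814 -0.2531  0.1293] yawy 95.53245393723833 zdir [-0.0004  0.0003 -1.    ] j [-0.484   0.0583 -0.0512  1.4618  0.0001 -0.5806] shift units [-4.1454 13.7346 -0.0211] turn wz units -0.061257677126945964 w 0.6001361842341342 F [ 0.494   0.4128 -1.2443] 47.83759117126465
```

View pics/s3.png

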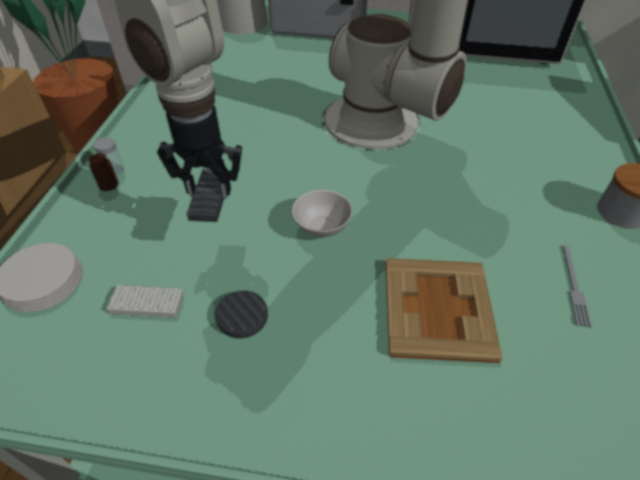

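The slab is held level at (208,195). Now carry it over to the pocket.

Emit:
send_rows(motion=[{"tx": -0.3,"ty": 0.5,"tz": 0,"wx": 0,"wy": 0,"wz": 0,"hand": 1},{"tx": -0.3,"ty": 0.9,"tz": 0,"wx": 0,"wy": 0,"wz": 0,"hand": 1},{"tx": -0.3,"ty": 0.9,"tz": 0,"wx": 0,"wy": 0,"wz": 0,"hand": 1},{"tx": -0.3,"ty": 0.9,"tz": 0,"wx": 0,"wy": 0,"wz": 0,"hand": 1},{"tx": -0.3,"ty": 0.9,"tz": 0,"wx": 0,"wy": 0,"wz": 0,"hand": 1},{"tx": -0.3,"ty": 0.9,"tz": 0,"wx": 0,"wy": 0,"wz": 0,"hand": 1},{"tx": -0.3,"ty": 0.9,"tz": 0,"wx": 0,"wy": 0,"wz": 0,"hand": 1},{"tx": -0.3,"ty": 0.9,"tz": 0,"wx": 0,"wy": 0,"wz": 0,"hand": 1}])

```text
time: 8.28
ee_pos: [0.5336, -0.0413, 0.1293]
eef_rot: [-0.0, -0.048, 0.999, 0.0]
wrist_force: [1.0, 0.6, -1.8]
width: 0.598
finger_force: 47.8
```

Emit:
send_rows(motion=[{"tx": -0.3,"ty": 0.9,"tz": 0,"wx": 0,"wy": 0,"wz": 0,"hand": 1},{"tx": -0.3,"ty": 0.9,"tz": 0,"wx": 0,"wy": 0,"wz": 0,"hand": 1},{"tx": -0.3,"ty": 0.9,"tz": 0,"wx": 0,"wy": 0,"wz": 0,"hand": 1},{"tx": -0.3,"ty": 0.9,"tz": 0,"wx": 0,"wy": 0,"wz": 0,"hand": 1},{"tx": -0.3,"ty": 0.9,"tz": 0.3,"wx": 0,"wy": 0,"wz": 0,"hand": 1},{"tx": -0.2,"ty": 0.9,"tz": 0.6,"wx": 0,"wy": 0,"wz": 0,"hand": 1},{"tx": 0,"ty": 0.9,"tz": 0.6,"wx": 0,"wy": 0,"wz": 0,"hand": 1},{"tx": 0,"ty": 0.2,"tz": 0.3,"wx": 0,"wy": 0,"wz": 0,"hand": 1}])

```text
time: 9.28
ee_pos: [0.5643, 0.1579, 0.074]
eef_rot: [-0.001, -0.049, 0.999, -0.0]
wrist_force: [-0.2, -0.4, -1.0]
width: 0.593
finger_force: 47.8
```

Emit:
send_rows(motion=[{"tx": 0,"ty": 0,"tz": 0,"wx": 0,"wy": 0,"wz": 0,"hand": 1},{"tx": 0,"ty": 0,"tz": 0,"wx": 0,"wy": 0,"wz": 0,"hand": 1}])

```text
time: 9.52
ee_pos: [0.5656, 0.1555, 0.0761]
eef_rot: [0.0, -0.048, 0.999, 0.0]
wrist_force: [0.2, 0.9, -1.2]
width: 0.594
finger_force: 47.8
```

```bash
python3 -c "
from h import *
go((.5655,.169),95.9,.013)
a=save('scene','s4');b=save('top','t4')
A=cv2.resize(a[180:400,330:550],(400,400),interpolation=3);B=cv2.resize(b[130:300,120:290],(400,400),interpolation=3)
cv2.imwrite('pics/c4.png',np.hstack([A,B])[:,:,::-1])"
```

```text
9.525 pos [0.5656 0.1555 0.0761] yawy 95.51969765195203 zdir [ 0.0009  0.0002 -1.    ] j [ 0.2683  0.1691 -0.0329  1.3679 -0.0001  0.172 ] shift units [-0.0374  0.4492  2.1035] turn wz units -0.06338372467466276 w 0.5939144184833677 F [ 0.224   0.9147 -1.173 ] 47.834381461143494
```

View pics/c4.png

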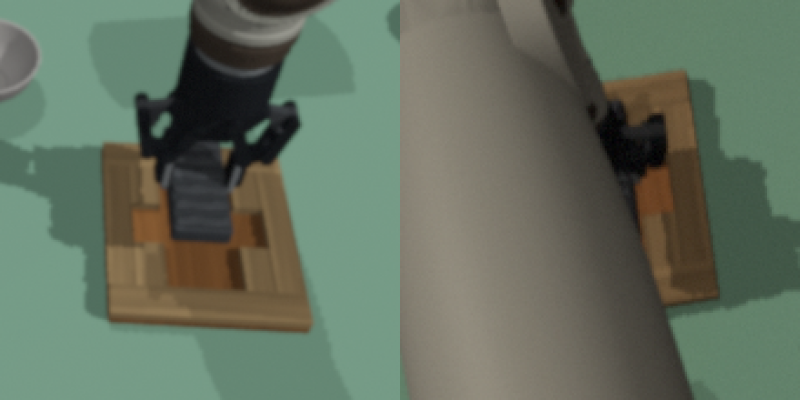

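The slab is 14 mm short in y. I correct that and lower to just above the board.

Emit:
send_rows(motion=[{"tx": 0,"ty": 0.48,"tz": 0,"wx": 0,"wy": 0,"wz": -0.07,"hand": 1},{"tx": 0,"ty": 0,"tz": 0.6,"wx": 0,"wy": 0,"wz": 0,"hand": 1},{"tx": 0,"ty": 0,"tz": 0.6,"wx": 0,"wy": 0,"wz": 0,"hand": 1},{"tx": 0,"ty": 0,"tz": 0.2,"wx": 0,"wy": 0,"wz": 0,"hand": 1},{"tx": 0,"ty": 0,"tz": 0,"wx": 0,"wy": 0,"wz": 0,"hand": 1},{"tx": 0,"ty": 0,"tz": 0,"wx": 0,"wy": 0,"wz": 0,"hand": 1}])

```text
time: 10.38
ee_pos: [0.5642, 0.1701, 0.0338]
eef_rot: [0.0, -0.052, 0.999, 0.0]
wrist_force: [0.4, 0.6, -2.1]
width: 0.6
finger_force: 47.8
```

```bash
python3 -c "
from h import *
go((.566,.17),95.9,.013)
a=save('scene','s5')
A=cv2.resize(a[230:380,360:520],(800,750),interpolation=3)[:600]
cv2.imwrite('pics/c5.png',A[:,:,::-1])
z=env.get_state()['ee_pos'][2]-.004;u=np.radians(5.9);c=env.get_state()['ee_pos'][:2]
for s in(-.026,.026):
  for h in(0,.022):
    P=np.array([*(c+.06*np.array([np.cos(u),np.sin(u)])+s*np.array([-np.sin(u),np.cos(u)])),z+h]);print((proj('scene',P)-[360,230])*5)
"
```

```text
10.375 pos [0.5642 0.1701 0.0338] yawy 95.97071670540632 zdir [ 0.0007  0.0002 -1.    ] j [ 0.2929  0.1929 -0.0882  1.289  -0.0001  0.1887] shift units [-0.0581 -0.0106  0.6925] turn wz units 0.011786117567718671 w 0.5996184793738518 F [ 0.4212  0.5828 -2.1361] 47.80880570411682
[339.4217 487.2002]
[351.0314 450.5048]
[497.7135 495.0992]
[512.6732 458.5118]
```

View pics/c5.png

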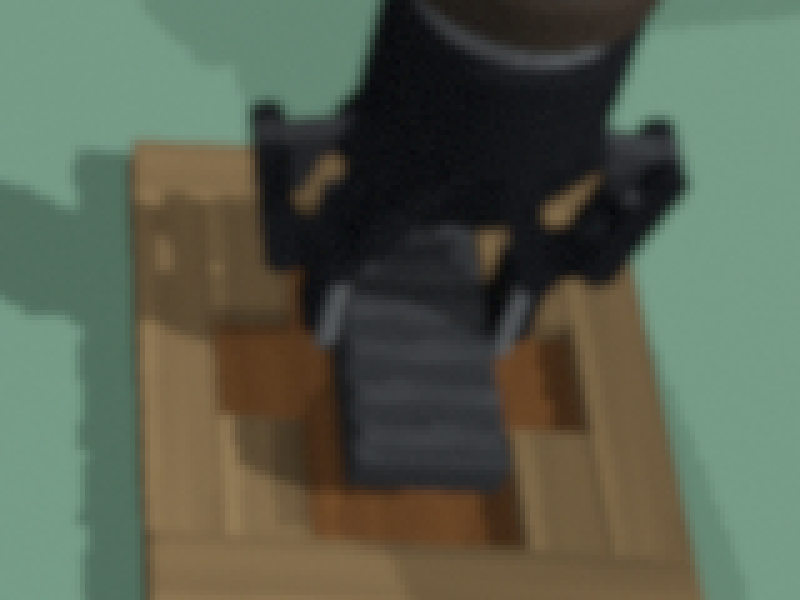

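The slab is over the pocket with its front lower edge at crop (348..500, 488), within about 2 mm of the predicted position. Next I lower and release with a small opening.

Emit:
send_rows(motion=[{"tx": 0,"ty": 0,"tz": 0.3,"wx": 0,"wy": 0,"wz": 0,"hand": 1},{"tx": 0,"ty": 0,"tz": 0.3,"wx": 0,"wy": 0,"wz": 0,"hand": 1},{"tx": 0,"ty": 0,"tz": 0.1,"wx": 0,"wy": 0,"wz": 0,"hand": 1},{"tx": 0,"ty": 0,"tz": 0,"wx": 0,"wy": 0,"wz": 0,"hand": 1},{"tx": 0,"ty": 0,"tz": 0,"wx": 0,"wy": 0,"wz": 0,"hand": 1}])

```text
time: 11.05
ee_pos: [0.5639, 0.1702, 0.0121]
eef_rot: [-0.0, -0.052, 0.999, -0.0]
wrist_force: [0.5, 0.8, -2.1]
width: 0.595
finger_force: 47.9
```

Emit:
send_rows(motion=[{"tx": 0,"ty": 0,"tz": 0,"wx": 0,"wy": 0,"wz": 0,"hand": -0.5},{"tx": 0,"ty": 0,"tz": 0,"wx": 0,"wy": 0,"wz": 0,"hand": -0.7},{"tx": 0,"ty": 0,"tz": 0,"wx": 0,"wy": 0,"wz": 0,"hand": -0.7},{"tx": 0,"ty": 0,"tz": -0.4,"wx": 0,"wy": 0,"wz": 0,"hand": -0.7},{"tx": 0,"ty": 0,"tz": -0.9,"wx": 0,"wy": 0,"wz": 0,"hand": -0.7},{"tx": 0,"ty": 0,"tz": -1,"wx": 0,"wy": 0,"wz": 0,"hand": -0.7},{"tx": 0,"ty": 0,"tz": -1,"wx": 0,"wy": 0,"wz": 0,"hand": -0.7},{"tx": 0,"ty": 0,"tz": -1,"wx": 0,"wy": 0,"wz": 0,"hand": -0.7}])

```text
time: 12.05
ee_pos: [0.5639, 0.1702, 0.1434]
eef_rot: [0.001, -0.052, 0.999, 0.0]
wrist_force: [0.7, -0.1, 0.6]
width: 0.852
finger_force: 0.0
```

Emit:
send_rows(motion=[{"tx": 1,"ty": 0,"tz": -0.5,"wx": 0,"wy": 0,"wz": 0,"hand": -0.7},{"tx": 1,"ty": 0,"tz": 0,"wx": 0,"wy": 0,"wz": 0,"hand": -0.7},{"tx": 1,"ty": 0,"tz": 0,"wx": 0,"wy": 0,"wz": 0,"hand": -0.7},{"tx": 0.5,"ty": 0,"tz": 0,"wx": 0,"wy": 0,"wz": 0,"hand": -0.7},{"tx": 0,"ty": 0,"tz": 0,"wx": 0,"wy": 0,"wz": 0,"hand": -0.7}])

```text
time: 12.68
ee_pos: [0.4594, 0.1593, 0.1571]
eef_rot: [0.001, -0.052, 0.999, 0.0]
wrist_force: [1.7, -0.4, 0.3]
width: 0.854
finger_force: 0.0
```

```bash
python3 -c "
from h import *
go((.566,.17),95.9,.013)
a=save('scene','s6')
for r in env.spot_point('scene','oblong_trivet'): print(r['conf'],ray('scene',np.array(r['xy'])*[640,480],.019))
for r in env.spot_point('scene','pocket'): print('pocket',r['conf'],ray('scene',np.array(r['xy'])*[640,480],.008))
A=cv2.resize(a[230:380,360:520],(800,750),interpolation=3)[:600]
cv2.imwrite('pics/c6.png',A[:,:,::-1])
"
```

```text
12.675 pos [0.4594 0.1593 0.1571] yawy 95.99945181738798 zdir [ 0.0015  0.0005 -1.    ] j [ 0.3339 -0.082  -0.1365  1.5147 -0.      0.2292] shift units [-3.5631 -0.0194  4.8103] turn wz units 0.01657530289799543 w 0.853605127455608 F [ 1.7119 -0.4351  0.342 ] 0.0
0.87 [0.569  0.1668 0.019 ]
0.67 [ 0.6462 -0.337   0.019 ]
0.49 [ 0.6479 -0.1617  0.019 ]
```

View pics/c6.png

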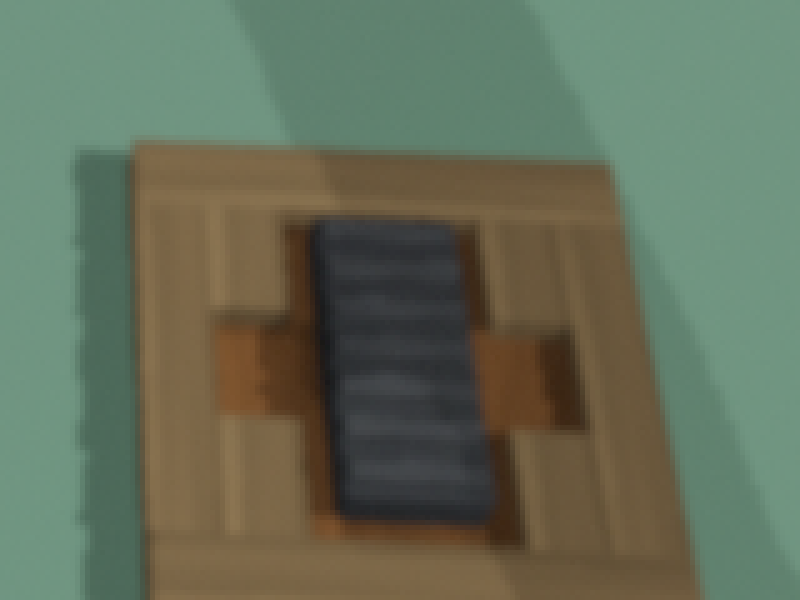

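The slab lies flat in the pocket, spanning about (310–495, 218–522) in the crop, with floor visible on both sides and at the near end. Handing the job in.

```bash
python3 -c "
from h import *
print(env.close_job())"
```

```text
the job is handed in; nothing more can be done
None
```

The oblong trivet lies flat in the board's pocket the long way, within a few millimetres of centre by the last picture, and it is released. The round trivet and bowl were left untouched, and the job was handed in at about 13 s; no verdict was returned.

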